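Tub onto the monitoring mark, sensor stick into its sleeve

TASK

The wide lidded culture tub has been left in front of the monitoring station: first push it across the bench, flat and without lifting it, until it stands entirely inside the round outline beside the station. Then take the sensor stick out of its charging dock and slide it, round nose first, fully home into the station's sleeve, until its shoulders meet the mouth. Leave the other cups, the beaker and the marker where they are.

Things in the scene. Friction and masses are not known exactly. Their poses are not given: they have to be found in the camera images.
- tub: wide squat round culture tub, clear with brown filling and a flat white lid: diameter 110, height 45, about 0.4 kg, loose on the bench, too wide to grasp. Origin: centre of its underside, z up. Much wider than the small cups of the same look.
- mark (a point): centre, at bench height, of the round outline for the tub: a flat white disc with a thin dark rim line (inner diameter of the line 134, outer 144), flush with the bench. It belongs to the station: 180 to the right of the sleeve's axis (mouth -y) and 20 in front of the mouth (mouth -x).
- mouth (a point): centre of the sleeve's mouth, at bench height. The sleeve is a fixed aluminium tunnel on the bench, the bench being its floor: opening 27 wide, 23 high, 72 deep; outside 45 wide, 32 high. +x points into the sleeve along its length, z up. A white instrument housing (100 deep, 150 wide, 60 high) starts 73 behind the mouth.
- stick: white sensor stick, loose, 130 long, 90 g, flat underside. Origin: underside, centre line, at the shoulders; +x to the round nose, z up. Head: x 0 to 70, 24 wide, 20 high, nose radius 12. Tail: x -60 to 0, 36 wide, 26 high, dark window on top. At first the tail is sunk in the dock and only the head sticks out. Home: shoulders at the mouth, origin at mouth.
- dock: fixed grey charging dock, an open-topped channel: x -38 to 38, 56 wide, 34 high, channel 39 wide, its floor 6 above the bench; back wall at -x and a 22 high block behind it to x -88; open at +x, where the stick's head comes out. Origin: centre, at bench height. The stick's origin starts at x 30, y 0, z 6; it lifts straight up or draws out to +x.
- jar_a: small lidded clear cup, diameter 68, height 45, loose bystander; origin: centre of its underside
- jar_b: small lidded clear cup, diameter 68, height 45, loose bystander; origin: centre of its underside
- beaker: open glass beaker, diameter 70, height 80, loose bystander; origin: centre of its underside
- marker: marker pen with a blue cap lying on the bench, 130 long, 17 thick, loose bystander; origin: middle of its underside, x along it
Mind the look-alikes: they are no part of the job. Leave any red or yellow look-alike of the tub alone.

How it is judged:
By the outcome, as a careful person would: the job done as asked, in the order asked, and still so for the second after the job is handed in, with the robot touching nothing.
It also fails if it takes over 72 s, if anything falls off the work surface, if the arm or the gripper's body presses on something with over 40 N, if the wrist force passes 120 N, or if a joint passes its speed limit or range.

ROBOT

A 7-joint arm with a two-finger parallel gripper is mounted at the origin on the work surface. World frame = base frame: x ahead of the robot, y to its left, z up, the work surface at z = 0. Lengths are in mm, angles in rad, forces in N, time in s.
With the tool pointing down it reaches from about 425 to 975 mm from the base axis. Payload 16.7 kg.
Tool frame: the origin (TCP) lies midway between the tips of the shut fingers; the grasp point (between the pads) lies 19 mm behind it; z points along the fingers, y is the line along which they close (so a half turn about z gives the same grasp; the last joint's range is limited). The gripper opens to 85 mm and grips with 20 to 120 N. Pads are 22 mm wide; open, the fingers measure 114 mm over their backs; the gripper's body (76 mm by 85 mm) begins 54 mm behind the grasp point. The pads swing forward as they close: fully open they stand 13 mm farther back than shut.
Start: joints at [1.065, 0.426, 0.074, 1.606, -0.034, 1.111, -0.067], TCP at [235.729, -632.462, 231.302] pointing down, gripper open.
Joint ranges: [-2.85, 2.85], [-0.5, 2.14], [-1.23, 1.37], [0.21, 2.46], [-1.02, 4.16], [0.16, 2.05], [-2.73, 2.73]. Speed limits (rad/s): [1.89, 1.89, 2.39, 2.39, 3.01, 3.01, 3.01].

INTERFACE

Orientations are given as a unit quaternion [w, x, y, z].
In Python, from plant import telemetry, vision, manip gives the robot as it stands. The module is installed in compiled form; this text tells all that it offers.
- The arm moves only by the shell command python3 -m creep 'ROWS' [FORCE]. ROWS is JSON, a list of rows, each a list of 3 entries, a list of its own where there are three numbers: the turn, a rotation vector about the world's x, y, z in degrees, then the shift along the world's x, y, z in cm, then the opening, from 0 (shut) to 1 (fully open). A call has 1 to 20 rows; each row shifts and turns the commanded pose from where the row before left it; what a row does not reach is not made up. A row lasts 1/10 s, in which the tool goes at most 50 mm and 8.59 degrees, less where a joint would pass 70% of its speed; a pose out of reach is approached as far as the arm can. A call is refused whole if a number of a shift passes 5 or a number of a turn 8.59, either way. A call with a gripper value outside its range is refused whole. The fingers move at their own pace and stop on an object; FORCE is the grip in N (left out, the last holds). Time passes only in rows, so rows that do not move let the fingers close. It gives the time, the measured TCP pose, the force, the opening and the grip force at its end, in the units of the state.
- telemetry.state(): the state, without advancing time (a new reading comes with each control period).
- vision.get_image(name): name is "side" or "top" or "wrist"; returns a dict with "color" (400x640x3 uint8, red, green, blue), "vertical_fov" (degrees; the focal length in pixels is half the picture's height over the tangent of half this angle, whatever the lens; pixels are square), "cx", "cy" (the principal point, pixels), "eye" and "orientation" of the camera in the world; the wrist camera has in their place "tool_from_camera" (4x4, takes a point from camera to tool coordinates, whose origin is the TCP and whose axes are the flange's). Camera axes: x right, y down, z forward; pixel columns grow to the right and rows downward; lengths in mm; the calibration is good to about 2 mm. A picture is of the moment at which its call begins: read the wrist's pose just before it. There is no depth.
- manip.hand_in(): hands the job in; it is judged then, once.
The state is a dict: "time": time; "joint_positions": joint angles; "joint_velocities": joint speeds; "joint_efforts": joint torques, N m; "ee_pos": TCP position; "eef_rot": TCP orientation; "wrist_force": force on the tool from outside, world axes, zero at the start; "wrist_torque": the same for the moment, N m; "gripper_width": finger opening in mm; "grip_force": force on a finger pad.
Only numpy, scipy, OpenCV 4.12 (cv2) and the standard library are available. Lean on these libraries where they do the work, as an engineer would, in place of code of your own. Each camera call takes 0.05 s, during which the arm holds its last target. There are 200 camera calls.

## Working session

There is one attempt and no reset: what is moved stays moved. The work goes in short steps, Python scripts to look and compute and a shell command to move; the robot and the scene stay as the last step left them, time stands still between calls to the robot, and variables do not carry over. Pictures are saved under pics/ and viewed, at most 10 in all, crops included, and the job is handed in when it is done.

```bash
mkdir -p pics; cat > h.py <<'E'
import numpy as np,cv2
from scipy.spatial.transform import Rotation as R
from plant import telemetry,vision,manip
def q2r(q): return R.from_quat([q[1],q[2],q[3],q[0]]).as_matrix()
def grab(name,fn=None):
    s=telemetry.state(); d=vision.get_image(name); h=400
    f=h/2/np.tan(np.radians(d['vertical_fov'])/2)
    if 'eye' in d: E=np.array(d['eye']);M=q2r(d['orientation']) if np.size(d['orientation'])==4 else np.array(d['orientation'])
    else:
        T=np.array(d['tool_from_camera']);Q=q2r(s['eef_rot']);E=np.array(s['ee_pos'])+Q@T[:3,3];M=Q@T[:3,:3]
    if fn: cv2.imwrite('pics/'+fn,d['color'][:,:,::-1])
    return dict(f=f,E=E,M=M,cx=d['cx'],cy=d['cy'],img=d['color'])
def world(c,u,v,z=0):
    r=c['M']@np.array([(u-c['cx'])/c['f'],(v-c['cy'])/c['f'],1]);return c['E']+r*(z-c['E'][2])/r[2]
def pix(c,p):
    q=c['M'].T@(np.array(p)-c['E']);return q[:2]/q[2]*c['f']+[c['cx'],c['cy']]
E
python3 - <<'E'
from h import *
import pickle
for n in ('top','side'):
    c=grab(n,n+'0.png');pickle.dump(c,open(n+'.pkl','wb'));print(n,c['f'],c['E'],c['M'].round(3).tolist(),c['cx'],c['cy'])
s=telemetry.state();print(s['eef_rot'],s['gripper_width'],s['time'])
E
```

```text
top 431.2598619955003 [ 334.7256918   -55.4278669  1079.51672363] [[0.021, -0.983, 0.18], [-1.0, -0.017, 0.021], [-0.017, -0.18, -0.983]] 312.85299180780845 200.85133861126462
side 487.42674653645827 [460.55820528 754.51950022 960.20029763] [[-0.999, -0.035, 0.039], [-0.052, 0.761, -0.646], [-0.008, -0.647, -0.762]] 309.8226562569269 199.75822006809017
[-5.53050980e-04  9.84130699e-01  1.77444187e-01 -1.47697938e-04] 85.44676356262794 0.1
```

View pics/top0.png

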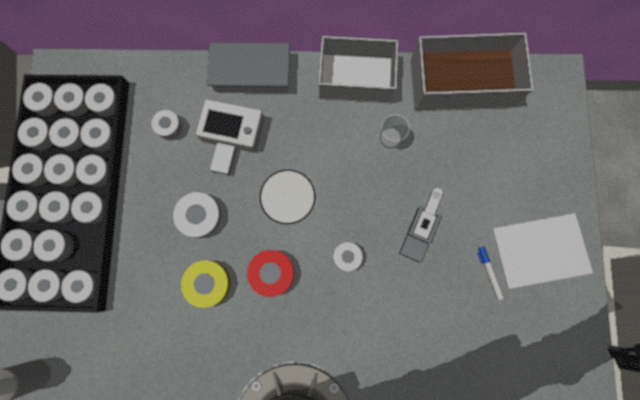

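View pics/side0.png

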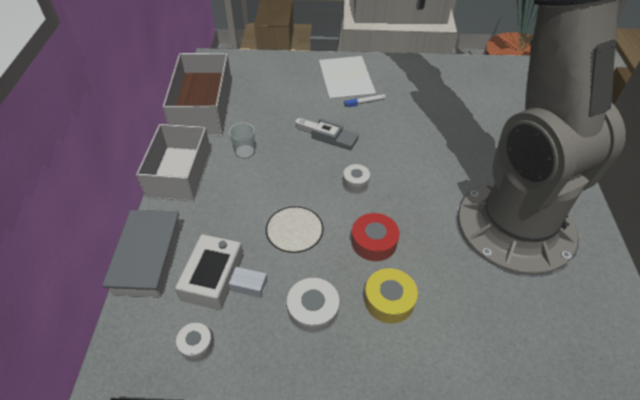

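The top view shows these candidates for the tub: white (196,214), red (270,273), yellow (205,284), small cups (165,124) and (348,257). The wide white one is the tub. The outline is at (288,196), the sleeve at (222,159) with its mouth facing down, the dock at (421,235) with the stick's nose at (436,190), the beaker at (395,132) and the marker at (490,273). I'll check this in one close crop.

```bash
python3 - <<'E'
from h import *
import pickle
c=pickle.load(open('top.pkl','rb'));s=pickle.load(open('side.pkl','rb'))
a=cv2.resize(c['img'][95:245,160:320],None,fx=3.5,fy=3.5,interpolation=cv2.INTER_CUBIC)
b=cv2.resize(c['img'][180:270,390:450],None,fx=4,fy=4,interpolation=cv2.INTER_CUBIC)
o=np.zeros((525,800,3),np.uint8);o[:a.shape[0],:560]=a;o[:360,560:]=b
cv2.imwrite('pics/crop.png',o[:,:,::-1])
for n,u,v,z in [('tub',196,214,45),('mark',288,196,0),('jarT',165,124,45),('jar2',348,257,45),('red',270,273,45),('yel',205,284,45),('beak',395,132,40)]: print(n,world(c,u,v,z).round(0))
for n,u,v,z in [('tub',313,302,45),('mark',295,229,0)]: print(n,world(s,u,v,z).round(0))
E
```

```text
tub [486. 251.  45.]
mark [544.  31.   0.]
jarT [716. 346.  45.]
jar2 [ 390. -120.   45.]
red [348.  64.  45.]
yel [319. 217.  45.]
beak [ 704. -237.   40.]
tub [487. 258.  45.]
mark [542.  36.   0.]
```

View pics/crop.png

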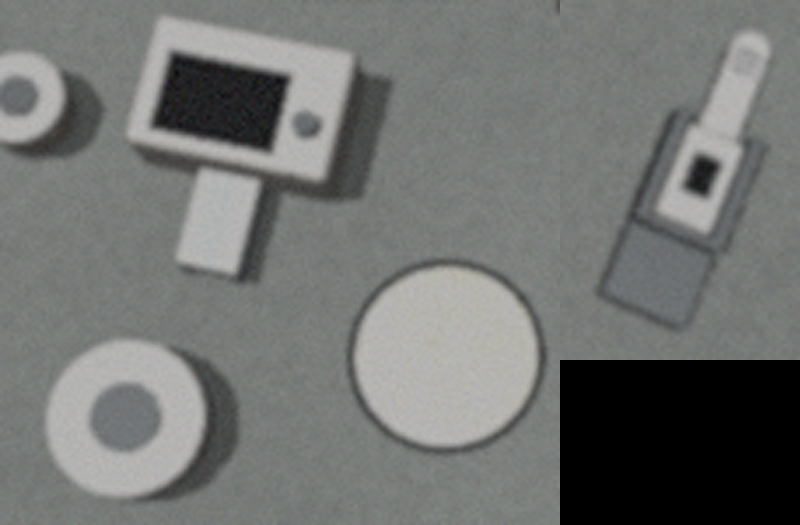

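The crop confirms the tub as the wide white-lidded one at (196,214). In crop coordinates, the sleeve's top front corners are (178,263) and (238,275), its rear corners (203,168) and (262,180). The stick's nose is at (752,32) and its tail rear edge runs from (657,211) to (711,235).

```bash
python3 - <<'E'
from h import *
import pickle
c=pickle.load(open('top.pkl','rb'))
A=lambda u,v,z:world(c,160+u/3.5,95+v/3.5,z)
B=lambda u,v,z:world(c,390+(u-560)/4,180+v/4,z)
f1,f2,b1,b2=A(178,263,32),A(238,275,32),A(203,168,32),A(262,180,32)
m=(f1+f2)/2;bk=(b1+b2)/2;print('front',m,'back',bk,np.linalg.norm(bk-m),np.linalg.norm(f1-f2))
d=bk-m;print('yaw axis',np.degrees(np.arctan2(d[1],d[0])),'front edge',np.degrees(np.arctan2(*(f1-f2)[1::-1]))-90)
# housing front top edge z=60
h1,h2=A(128,138,60),A(325,182,60);h3,h4=A(160,15,60),A(355,52,60)
for a,b in((h1,h2),(h3,h4)): e=a-b;print('house yaw',np.degrees(np.arctan2(e[1],e[0]))-90,np.linalg.norm(e))
mk=A(447,355,0);print('mark',mk)
for a in (-8,-11,-14):
  t=np.radians(a);print(a,mk[:2]+20*np.array([np.cos(t),np.sin(t)])+180*np.array([-np.sin(t),np.cos(t)]))
nose=B(752,30,20);sh=B(721,139,29);tb=(B(657,211,32)+B(711,235,32))/2
print('nose',nose,'sh',sh,'tail',tb)
for a,b in((nose,tb),(nose,sh),(sh,tb)):e=a-b;print(np.degrees(np.arctan2(e[1],e[0])),np.hypot(*e[:2]))
E
```

```text
front [596.15069938 202.74566374  32.        ] back [667.32547067 189.14608306  32.        ] 72.46238101763498 44.48419369882971
yaw axis -10.8172945235083 front edge -10.556107058195053
house yaw -12.089947829273484 144.97190167550363
house yaw -10.481231362670783 144.52674931508986
mark [542.46966317  31.75562146   0.        ]
-8 [587.32618272 207.22041182]
-11 [596.447826   204.63233457]
-14 [605.4215189  201.57041428]
nose [ 567.8427743  -345.17516644   20.        ] sh [ 497.21893733 -321.67505201   29.        ] tail [ 444.8992253  -297.13304693   32.        ]
-21.343852230686895 131.99682377830362
-18.404887143048413 74.4310535085887
-25.130221837778898 57.78981121557239
```

```bash
python3 -m creep '[[[0,0,4],[2.7,3.6,0],0.7],[[0,0,4],[2.7,3.6,0],0.7],[[0,0,4],[2.7,3.6,0],0.7],[[0,0,4],[2.7,3.6,0],0.7],[[0,0,4],[2.7,3.6,0],0.7],[[0,0,4],[2.7,3.6,0],0.7],[[0,0,4],[2.7,3.6,0],0.7],[[0,0,4],[2.7,3.6,0],0.7],[[0,0,4],[2.7,3.6,0],0.7],[[0,0,4],[2.7,3.6,0],0.7],[[0,0,4],[2.7,3.6,0],0.7],[[0,0,4],[2.7,3.6,0],0.7],[[0,0,4.5],[0,4.4,0],0.7],[[0,0,4.5],[0,4.4,0],0.7],[[0,0,4.5],[0,4.4,0],0.7],[[0,0,4.5],[0,4.4,0],0.7],[[0,0,4.5],[0,4.4,0],0.7],[[0,0,4.5],[0,4.4,0],0.7],[[0,0,4.5],[0,4.4,0],0.7],[[0,0,4.5],[0,4.4,0],0.7]]'
```

```text
time: 2.1
ee_pos: [559.3, 153.1, 231.2]
eef_rot: [-0.0, 0.611, 0.791, -0.0]
wrist_force: [0.8, -0.5, -0.4]
gripper_width: 59.6
grip_force: 0.0
```

```bash
python3 -m creep '[[[0,0,0],[-1.6,3.3,0],0.7],[[0,0,0],[-1.6,3.3,0],0.7],[[0,0,0],[-1.6,3.3,0],0.7],[[0,0,0],[-1.6,3.3,0],0.7],[[0,0,0],[-1.6,3.3,0],0.7],[[0,0,0],[-1.6,3.3,0],0.7],[[0,0,0],[0,0,0],0.7],[[0,0,0],[0,0,0],0.7]]'; python3 - <<'E'
from h import *
import pickle
c=grab('wrist','w1.png');pickle.dump(c,open('w1.pkl','wb'));print(c['E'],pix(c,[486,254,45]),telemetry.state()['ee_pos'])
E
```

```text
time: 2.9
ee_pos: [463.1, 350.0, 231.0]
eef_rot: [-0.0, 0.612, 0.791, -0.0]
wrist_force: [0.3, -1.3, -0.4]
gripper_width: 59.5
grip_force: 0.0
[446.91290418 413.60587157 373.40678086] [315.96633288 266.05877769] [463.83494558 349.04265748 230.95275647]
```

View pics/w1.png

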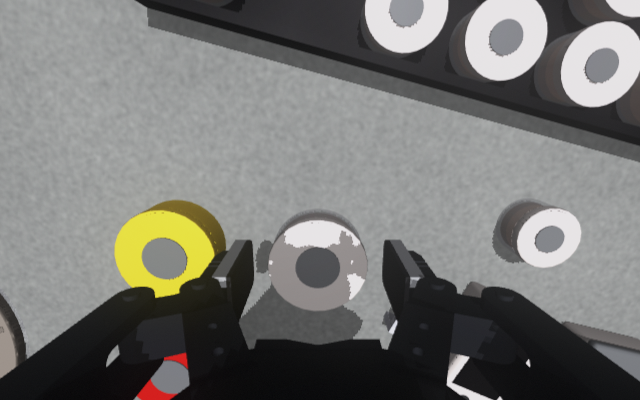

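The tub's lid centre is at (318,264), within 2 px of prediction, and the fingers straddle the push line. Lowering and pushing now.

```bash
python3 -m creep '[[[0,0,0],[0,0,-4],0.7],[[0,0,0],[0,0,-4],0.7],[[0,0,0],[0,0,-4],0.7],[[0,0,0],[0,0,-4],0.7],[[0,0,0],[0,0,-3],0.7],[[0,0,0],[0,0,-2.5],0.7],[[0,0,0],[0,0,0],0.7],[[0,0,0],[0.25,-1,0],0.7],[[0,0,0],[0.25,-1,0],0.7],[[0,0,0],[0.25,-1,0],0.7],[[0,0,0],[0.25,-1,0],0.7],[[0,0,0],[0.25,-1,0],0.7],[[0,0,0],[0.25,-1,0],0.7],[[0,0,0],[0.25,-1,0],0.7],[[0,0,0],[0.25,-1,0],0.7],[[0,0,0],[0.25,-1,0],0.7],[[0,0,0],[0.25,-1,0],0.7],[[0,0,0],[0.25,-1,0],0.7],[[0,0,0],[0.25,-1,0],0.7],[[0,0,0],[0,0,0],0.7]]'; python3 - <<'E'
from h import *
import pickle
c=grab('side','s1.png');d=grab('top','t1.png');pickle.dump(c,open('s1.pkl','wb'))
print(pix(c,[543,33,0]),telemetry.state()['wrist_force'])
a=cv2.resize(c['img'][180:340,220:420],None,fx=2,fy=2);b=cv2.resize(d['img'][120:280,140:340],None,fx=2,fy=2)
cv2.imwrite('pics/c1.png',np.hstack([a,b])[:,:,::-1])
E
```

```text
time: 4.95
ee_pos: [494.1, 227.2, 16.0]
eef_rot: [0.0, 0.613, 0.79, -0.001]
wrist_force: [0.9, 0.2, 0.5]
gripper_width: 60.0
grip_force: 0.0
[294.52407926 227.88034348] [-0.31258987 -0.77451143 -0.02784719]
```

View pics/c1.png

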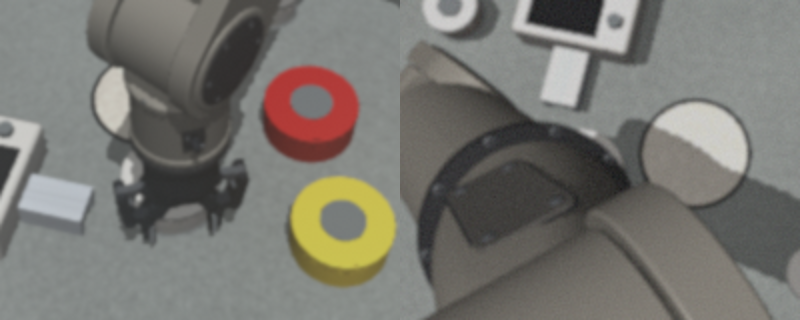

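The tub is cradled between the fingers, mostly hidden by the arm in both views. Continuing most of the way, then checking with the wrist camera.

```bash
python3 -m creep '[[[0,0,0],[0.25,-1,0],0.7],[[0,0,0],[0.25,-1,0],0.7],[[0,0,0],[0.25,-1,0],0.7],[[0,0,0],[0.25,-1,0],0.7],[[0,0,0],[0.25,-1,0],0.7],[[0,0,0],[0.25,-1,0],0.7],[[0,0,0],[0.25,-1,0],0.7],[[0,0,0],[0.25,-1,0],0.7],[[0,0,0],[0.25,-1,0],0.7],[[0,0,0],[0.25,-1,0],0.7],[[0,0,0],[0.25,-1,0],0.7],[[0,0,0],[0.25,-0.9,0],0.7],[[0,0,0],[0,-0.5,0],0.7],[[0,0,0],[0,0,0],0.7]]'; python3 - <<'E'
from h import *
import pickle
c=grab('wrist');d=grab('top');s=grab('side');pickle.dump([c,d,s],open('p2.pkl','wb'))
print(telemetry.state()['ee_pos'],pix(d,[543,33,0]),pix(s,[543,33,0]))
b=cv2.resize(d['img'][120:280,190:350],(400,400));a=cv2.resize(s['img'][150:310,220:380],(400,400))
cv2.imwrite('pics/c2.png',np.vstack([np.hstack([a,b]),cv2.resize(c['img'],(800,500))[300:,:][:200]])[:,:,::-1])
E
```

```text
time: 6.45
ee_pos: [523.8, 104.5, 16.2]
eef_rot: [0.0, 0.613, 0.79, -0.0]
wrist_force: [0.2, 0.8, 0.4]
gripper_width: 59.6
grip_force: 0.0
[523.6224937  105.7597931   16.32666538] [287.23408287 196.21637736] [294.52407926 227.88034348]
```

View pics/c2.png

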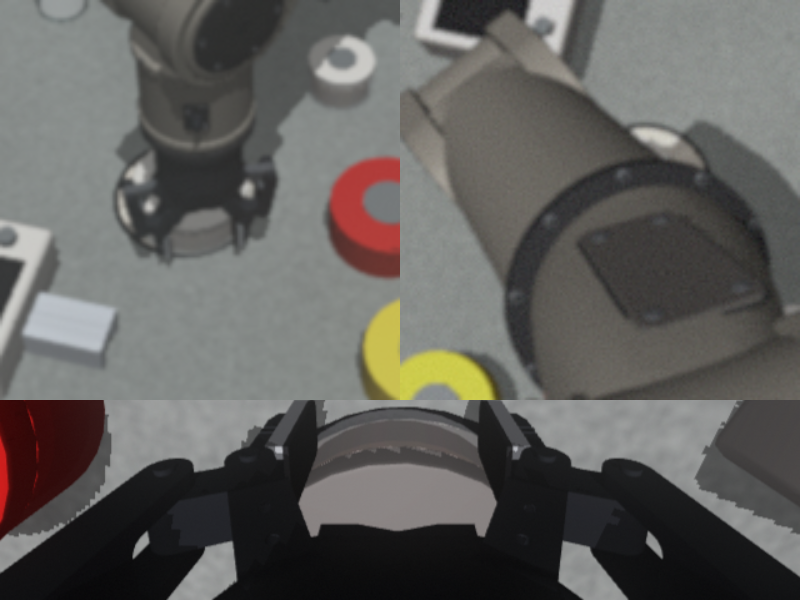

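Side crop: the tub is inside the outline's near arc. Wrist strip: the rim arc is at about (410,410) with the tub's rear just beyond it. I'll measure the wrist view in an enlargement.

```bash
python3 - <<'E'
from h import *
import pickle
c,d,s=pickle.load(open('p2.pkl','rb'))
cv2.imwrite('pics/c3.png',cv2.resize(c['img'][236:336,230:410],None,fx=4,fy=4,interpolation=cv2.INTER_CUBIC)[:,:,::-1])
dr=np.array([.25,-.968])
for k in range(0,21,5):
  C=np.array([543,33])-k*dr
  print(k,'tub back bottom',pix(c,[*(C-55*dr),0]),'lid back',pix(c,[*(C-55*dr),45]))
for r in(67,72):print('rim',pix(c,[*(np.array([543,33])-r*dr),0]))
E
```

```text
0 tub back bottom [318.96125164 274.94776472] lid back [319.32393732 328.61728697]
5 tub back bottom [318.94955415 266.49035708] lid back [319.3119193  317.86835422]
10 tub back bottom [318.93768212 257.90674954] lid back [319.29966153 306.90498308]
15 tub back bottom [318.92563161 249.19409614] lid back [319.28715675 295.72069192]
20 tub back bottom [318.91339856 240.34946475] lid back [319.27439743 284.30873522]
rim [318.93288356 254.43733591]
rim [318.92076053 245.67224812]
```

View pics/c3.png

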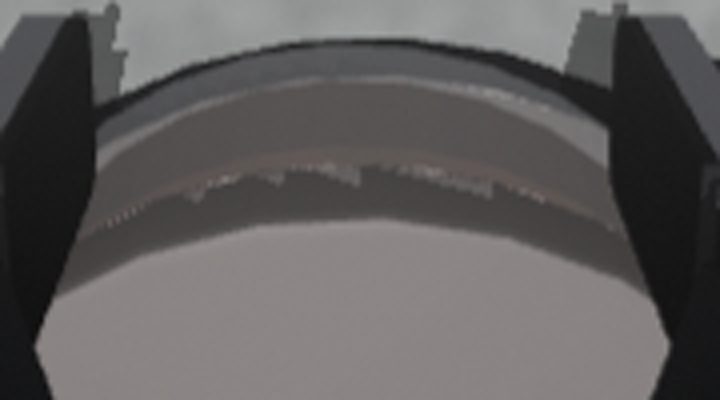

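The rim's outer edge is at crop row 38, as predicted. The tub's lower rear edge is at about row 48 and the lid's rear edge at row 220, so about 16 mm is left to push, then back off.

```bash
python3 -m creep '[[[0,0,0],[0.2,-0.8,0],0.7],[[0,0,0],[0.15,-0.5,0],0.7],[[0,0,0],[0.05,-0.2,0],0.7],[[0,0,0],[0,0,0],0.7],[[0,0,0],[0,0,0],0.7],[[0,0,0],[-0.25,1,0],0.7],[[0,0,0],[-0.5,2,0],0.7],[[0,0,0],[-0.5,2,0],0.7],[[0,0,0],[0,0,3],0.7],[[0,0,0],[0,0,4],0.7],[[0,0,0],[0,0,4],0.7],[[0,0,0],[0,0,4],0.7],[[0,0,0],[0,0,4],0.7],[[0,0,0],[-1,3,0],0.7],[[0,0,0],[-1,3,0],0.7],[[0,0,0],[0,0,0],1]]'; python3 - <<'E'
from h import *
import pickle
c=grab('wrist');d=grab('top');s=grab('side');pickle.dump([c,d,s],open('p3.pkl','wb'))
print(pix(c,[543,33,0]),pix(s,[543,33,0]),pix(s,[543,33,45]),pix(c,[543,33,45]),telemetry.state()['ee_pos'])
b=cv2.resize(c['img'],(640,400))[150:];a=cv2.resize(s['img'][170:290,230:360],None,fx=2.5,fy=2.5);a=cv2.copyMakeBorder(a,0,0,0,640-a.shape[1],0)
cv2.imwrite('pics/c4.png',np.vstack([a,b])[:,:,::-1])
E
```

```text
time: 8.2
ee_pos: [493.3, 205.2, 207.0]
eef_rot: [-0.0, 0.61, 0.792, 0.001]
wrist_force: [0.0, 0.1, 0.0]
gripper_width: 72.4
grip_force: 0.0
[320.93288894 318.17559776] [294.52407926 227.88034348] [293.93257273 216.54042104] [321.36362765 343.17043941] [494.95430919 200.70339832 206.12426677]
```

View pics/c4.png

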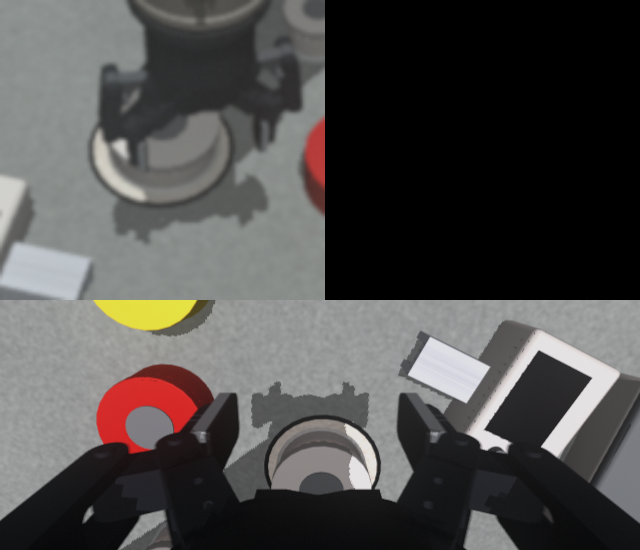

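The tub sits inside the outline in both views (side centre about (160,150), wrist centre about (322,470)). I'll confirm it with a clear top view once the arm is away. Next is the dock.

```bash
python3 -m creep '[[[0,0,3.9],[0.3,-3.8,0],1],[[0,0,3.9],[0.3,-3.8,0],1],[[0,0,3.9],[0.3,-3.8,0],1],[[0,0,3.9],[0.3,-3.8,0],1],[[0,0,3.9],[0.3,-3.8,0],1],[[0,0,3.9],[0.3,-3.8,0],1],[[0,0,3.9],[0.3,-3.8,0],1],[[0,0,3.9],[0.3,-3.8,0],1],[[0,0,3.9],[0.3,-3.8,0],1],[[0,0,3.9],[0.3,-3.8,0],1],[[0,0,3.9],[0.3,-3.8,0],1],[[0,0,3.9],[0.3,-3.8,0],1],[[0,0,3.7],[0.3,-3.8,0],1],[[0,0,3.7],[0.3,-3.8,0],1],[[0,0,0],[0,0,0],1],[[0,0,0],[0,0,0],1],[[0,0,0],[0,0,0],1]]'; python3 - <<'E'
from h import *
import pickle
c=grab('wrist');d=grab('top');pickle.dump([c,d],open('p4.pkl','wb'))
s=telemetry.state();print(s['ee_pos'],s['eef_rot'],pix(d,[543,33,0]),pix(d,[543,33,45]))
a=cv2.resize(d['img'][150:240,240:340],None,fx=4,fy=4,interpolation=cv2.INTER_CUBIC)
b=cv2.resize(c['img'][160:400,220:420],None,fx=2,fy=2);b=b[:360]
cv2.imwrite('pics/c5.png',np.hstack([a,b])[:,:,::-1])
O=np.array([502.6,-319.7]);t=np.radians(-21.3);e=np.array([np.cos(t),np.sin(t)])
for x,z in((70,26),(0,26),(-60,32)):print(x,pix(c,[*(O+x*e),z]))
E
```

```text
time: 10.05
ee_pos: [537.0, -330.9, 206.1]
eef_rot: [-0.0, 0.185, 0.983, 0.0]
wrist_force: [0.5, 1.0, 0.0]
gripper_width: 85.1
grip_force: 0.0
[ 537.27542521 -330.51565058  206.39916098] [-7.55953178e-05  1.84880675e-01  9.82760973e-01 -3.20928360e-06] [287.23408287 196.21637736] [285.84308854 192.7130048 ]
70 [315.04283443 211.4450044 ]
0 [314.77933431 143.35517234]
-60 [314.47582461  77.91181828]
```

View pics/c5.png

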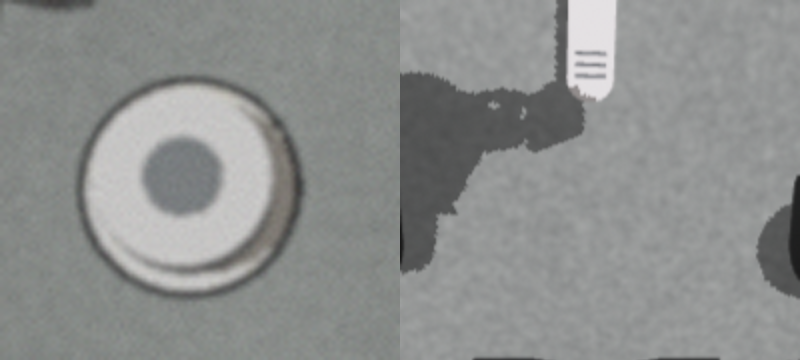

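The top view shows the tub's lid dot at crop (181,176), about 3 mm from ideal and fully inside the rim. The wrist view shows the nose tip at full-image pixel (315.5,210), as predicted. I'll measure the head's edges numerically.

```bash
python3 - <<'E'
from h import *
import pickle
c,d=pickle.load(open('p4.pkl','rb'))
g=cv2.cvtColor(c['img'],cv2.COLOR_RGB2GRAY)
pts=[]
for r in list(range(80,136,8))+list(range(150,200,6)):
    w=np.where(g[r,285:345]>190)[0]
    if len(w)==0: continue
    u1,u2=285+w[0],286+w[-1];z=26 if r>=146 else 32
    p=world(c,(u1+u2)/2,r,z);pts.append(p);print(r,u1,u2,p.round(1))
P=np.array(pts);
for Q in(P,P[P[:,2]<30]):
  k=np.polyfit(Q[:,0],Q[:,1],1);print('yaw',np.degrees(np.arctan(k[0])),'y at x=540',np.polyval(k,540))
col=g[130:225,316];print(130+np.where(col>190)[0].max())
E
```

```text
80 300 337 [ 449.7 -295.1   32. ]
88 300 337 [ 456.2 -297.7   32. ]
96 300 337 [ 462.8 -300.2   32. ]
104 300 336 [ 469.3 -303.3   32. ]
112 300 336 [ 476.  -305.9   32. ]
120 299 336 [ 482.7 -309.    32. ]
128 299 335 [ 489.4 -312.2   32. ]
150 305 328 [ 509.3 -320.5   26. ]
156 304 328 [ 514.6 -323.1   26. ]
162 304 328 [ 520.2 -325.3   26. ]
168 304 328 [ 525.8 -327.5   26. ]
174 304 328 [ 531.5 -329.8   26. ]
180 304 328 [ 537.2 -332.    26. ]
186 304 327 [ 542.8 -334.8   26. ]
192 304 327 [ 548.7 -337.1   26. ]
198 304 327 [ 554.6 -339.4   26. ]
yaw -23.102690748908863 y at x=540 -333.4856344323164
yaw -22.491772603217687 y at x=540 -333.41691807671936
208
```

```bash
python3 -m creep '[[[0,0,-1.6],[0.28,-0.28,-3],1],[[0,0,0],[0,0,-4],1],[[0,0,0],[0,0,-4],1],[[0,0,0],[0,0,-4],1],[[0,0,0],[0,0,-3],1],[[0,0,0],[0,0,-1.5],1],[[0,0,0],[0,0,-0.7],1],[[0,0,0],[0,0,0],1],[[0,0,0],[0,0,0],0],[[0,0,0],[0,0,0],0],[[0,0,0],[0,0,0],0],[[0,0,0],[0,0,0],0],[[0,0,0],[0,0,0],0],[[0,0,0],[0,0,0],0],[[0,0,0],[0,0,0],0],[[0,0,0],[0,0,0],0]]' 40
```

```text
time: 11.75
ee_pos: [540.3, -334.5, 4.8]
eef_rot: [0.0, 0.199, 0.98, -0.0]
wrist_force: [-0.9, 0.5, 6.6]
gripper_width: 23.3
grip_force: 44.8
```

```bash
python3 -m creep '[[[0,0,0],[0,0,0.5],0],[[0,0,0],[0,0,1],0],[[0,0,0],[0,0,1],0],[[0,0,0],[0,0,1.5],0],[[0,0,0],[0,0,2],0],[[0,0,0],[0,0,3],0],[[0,0,0],[0,0,3],0],[[0,0,0],[0,0,0],0],[[0,0,0],[0,0,0],0]]' 60; python3 - <<'E'
from h import *
import pickle
c=grab('wrist');s=grab('side');pickle.dump([c,s],open('p5.pkl','wb'))
a=cv2.resize(s['img'][80:180,270:390],None,fx=3,fy=3);b=cv2.resize(c['img'][100:400,120:520],None,fx=1,fy=1)
cv2.imwrite('pics/c6.png',np.hstack([a,b])[:,:,::-1])
E
```

```text
time: 12.65
ee_pos: [540.3, -334.6, 125.8]
eef_rot: [0.001, 0.199, 0.98, -0.001]
wrist_force: [0.1, 0.3, -1.4]
gripper_width: 22.3
grip_force: 62.4
```

View pics/c6.png

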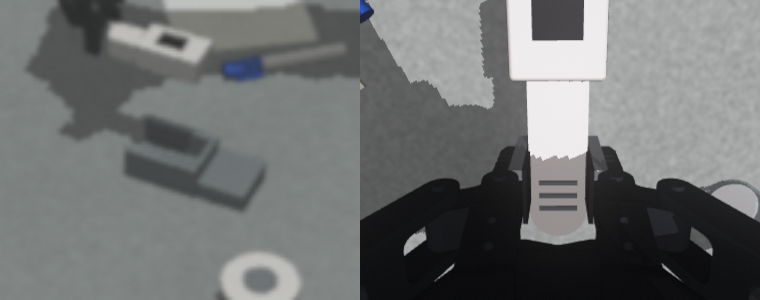

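The stick is held level and clear of the empty dock: the side crop shows it at (160,45), the wrist crop shows it straight between the pads. That was my last picture, so from here I work by numbers.

```bash
python3 -m creep '[[[0,0,0.8],[0,1.5,0],0],[[0,0,0.8],[0,3,0],0],[[0,0,0.8],[0,3.5,0],0],[[0,0,0.8],[0,3.5,0],0],[[0,0,0.8],[0,3.5,0],0],[[0,0,0.8],[0,3.5,0],0],[[0,0,0.7],[0,3.5,0],0],[[0,0,0.7],[0,3.5,0],0],[[0,0,0.7],[0,3.5,0],0],[[0,0,0.7],[0,3.5,0],0],[[0,0,0.7],[0,3.5,0],0],[[0,0,0.7],[0,3.5,0],0],[[0,0,0.7],[0,3.5,0],0],[[0,0,0.7],[0,3.5,0],0],[[0,0,0.7],[0,3.5,0],0],[[0,0,0.7],[0.2,3.2,0],0],[[0,0,0],[0.1,1.6,0],0],[[0,0,0],[0,0,0],0],[[0,0,0],[0,0,0],0],[[0,0,0],[0,0,0],0]]'
```

```text
time: 14.75
ee_pos: [542.9, 212.4, 123.9]
eef_rot: [-0.0, 0.098, 0.995, -0.001]
wrist_force: [1.1, -0.1, -2.0]
gripper_width: 22.7
grip_force: 62.4
```

```bash
python3 -m creep '[[[0,0,0.3],[0,0.15,-3],0],[[0,0,0],[0,0,-3.5],0],[[0,0,0],[0,0,-3],0],[[0,0,0],[0,0,-1.5],0],[[0,0,0],[0,0,-0.7],0],[[0,0,0],[0,0,-0.4],0],[[0,0,0],[0,0,0],0],[[0,0,0],[0,0,0],0]]'
```

```text
time: 15.55
ee_pos: [543.7, 215.4, 4.3]
eef_rot: [0.001, 0.095, 0.996, 0.0]
wrist_force: [0.3, -0.2, 0.2]
gripper_width: 22.5
grip_force: 62.3
```

```bash
python3 -m creep '[[[0,0,0],[0,0,-0.2],0],[[0,0,0],[0,0,-0.15],0],[[0,0,0],[0,0,0],0],[[0,0,0],[0,0,0],0]]'
```

```text
time: 15.95
ee_pos: [543.4, 215.3, 0.3]
eef_rot: [0.0, 0.095, 0.996, 0.0]
wrist_force: [-1.1, -1.4, 5.9]
gripper_width: 22.4
grip_force: 66.3
```

```bash
python3 -m creep '[[[0,0,0],[0,0,0],1],[[0,0,0],[0,0,0],1],[[0,0,0],[0,0,0],1],[[0,0,0],[0,0,0],1],[[0,0,0],[0,0,2],1],[[0,0,0],[0,0,4],1],[[0,0,0],[0,0,4],1],[[0,0,0],[0,0,4],1],[[0,0,0],[0,0,4],1],[[0,0,0],[0,0,2.5],1],[[0,0,0],[0,0,0],1],[[0,0,0],[0,0,0],1],[[0,0,0],[0,0,0],1]]' ; python3 - <<'E'
from h import *
import pickle
c=grab('wrist','w7.png');pickle.dump(c,open('p7.pkl','wb'))
O=np.array([503,222.]);t=np.radians(-10.8);e=np.array([np.cos(t),np.sin(t)]);n=np.array([-e[1],e[0]])
for x in(-60,0,70):print('stick',x,pix(c,[*(O+x*e),26 if x<0 else 20]))
m=np.array([596,204.])
for x,y,z in((0,22.5,32),(0,-22.5,32),(72,22.5,32),(72,-22.5,32),(0,22.5,0),(0,-22.5,0)):print('sleeve',x,y,z,pix(c,[*(m+x*e+y*n),z]))
g=cv2.cvtColor(c['img'],cv2.COLOR_RGB2GRAY)
for r in list(range(90,340,10)):print(r,*g[r,260:380:4])
E
```

```text
time: 17.25
ee_pos: [542.6, 214.9, 203.8]
eef_rot: [-0.001, 0.095, 0.996, -0.0]
wrist_force: [0.0, -0.3, -0.1]
gripper_width: 85.5
grip_force: 0.0
stick -60 [316.44059394  73.58299667]
stick 0 [316.60797563 138.78977734]
stick 70 [316.76178599 206.61424323]
sleeve 0 22.5 32 [338.3743333  232.88127178]
sleeve 0 -22.5 32 [294.70417896 232.94635072]
sleeve 72 22.5 32 [337.3874462  295.10704113]
sleeve 72 -22.5 32 [296.00281335 295.1683247 ]
sleeve 0 22.5 0 [336.612515   222.71997561]
sleeve 0 -22.5 0 [296.63882166 222.77960738]
90 139 138 141 142 145 146 142 143 141 85 185 220 220 220 220 220 220 220 220 213 147 153 151 148 146 151 146 141 151 148
100 147 144 144 148 145 147 149 145 145 90 176 220 205 60 60 61 62 205 220 212 147 151 151 154 147 146 148 150 146 145
110 147 151 147 147 145 141 144 141 144 86 173 220 220 59 60 61 61 205 220 211 149 148 145 151 151 149 152 146 143 138
120 143 146 142 143 149 139 141 142 150 90 163 221 220 59 60 60 60 206 221 208 149 151 146 148 153 149 147 149 149 154
130 148 152 149 145 144 151 151 147 152 88 137 220 221 221 221 221 221 221 221 200 143 153
[... 1668 characters left out ...]
213 214 202 146 151 146 153 156 149 141 143 138
280 144 146 148 140 141 149 152 150 84 87 215 215 212 214 208 210 208 210 215 215 190 152 151 152 147 148 153 147 147 147
290 77 77 79 79 80 79 81 81 81 75 216 216 213 215 209 211 208 211 216 216 132 85 87 85 86 85 85 84 85 84
300 83 84 85 86 85 85 86 86 87 88 87 88 89 89 89 88 89 88 88 88 88 88 89 88 88 88 88 88 87 86
310 105 104 104 103 103 102 102 101 102 101 100 101 99 98 99 98 99 99 98 98 98 97 96 95 95 94 92 92 92 92
320 220 219 220 219 220 220 219 219 220 220 220 219 220 219 220 219 219 220 220 220 220 220 220 220 219 220 219 219 219 219
330 219 219 219 220 219 219 219 34 36 36 36 36 34 36 36 35 35 35 36 35 35 35 35 35 34 34 35 34 34 213
```

Excellent visibility. Next I'll fit the edges to get both axes and their relative offset.

```bash
cat > fit.py <<'E'
from h import *
def edges(c,rows,z,lo,hi,thr=185):
    g=cv2.cvtColor(c['img'],cv2.COLOR_RGB2GRAY).astype(float);P=[]
    for r in rows:
        w=np.where(g[r,lo:hi]>thr)[0]+lo
        def sub(a,b): return a+(thr-g[r,a])/(g[r,b]-g[r,a])*(b-a)
        P.append(world(c,(sub(w[0]-1,w[0])+sub(w[-1]+1,w[-1]))/2,r,z))
    P=np.array(P);k=np.polyfit(P[:,0],P[:,1],1);return np.degrees(np.arctan(k[0])),k
E
python3 - <<'E'
from fit import *
import pickle
c=pickle.load(open('p7.pkl','rb'))
a,k=edges(c,range(242,290,3),32,290,350);b,l=edges(c,range(146,192,3),20,296,340);t,q=edges(c,range(80,130,3),26,290,345)
print('sleeve yaw',a,'head yaw',b,'tail yaw',t)
for x in(450,503,560,596,640):print(x,np.polyval(k,x),np.polyval(l,x),np.polyval(q,x))
g=cv2.cvtColor(c['img'],cv2.COLOR_RGB2GRAY);print(g[230:244,312],g[286:296,312],g[196:212,316],g[130:146,303],g[66:80,316])
print(world(c,316,233.5,32))
E
```

```text
sleeve yaw -11.337589484426365 head yaw -10.991634111164757 tail yaw -10.41107252035639
450 236.6917975906939 234.1944861559168 233.69961179935314
503 226.06518827091844 223.90036059085867 223.96170379574528
560 214.63657070059392 212.82931988881506 213.48885933903495
596 207.4184964456521 205.8370836559454 206.87443126111265
640 198.5964056896121 197.29101714910473 198.7901302769854
[ 84  87  85  82  81 142 198 213 212 213 212 212 212 212] [214 215 215 215 215 216 216 215 216 215] [220 220 221 220 220 220 220 220 220 220 195 152 143 142 142 142] [221 221 220 221 220 221 221 218 191 128  87  88  88  87  88  88] [147 146 147 148 149 150 149 136 175 215 220 219 219 219]
[596.52640024 203.33214395  32.        ]
```

The sleeve axis lies about 2 mm to +y of the stick axis, with yaw -11.2 against -10.8. Regrasping by the tail at (470,230).

```bash
python3 -m creep '[[[0,0,0],[-3.6,0.75,-1],1],[[0,0,0],[-3.6,0.75,-3],1],[[0,0,0],[0,0,-4],1],[[0,0,0],[0,0,-4],1],[[0,0,0],[0,0,-4],1],[[0,0,0],[0,0,-2.5],1],[[0,0,0],[0,0,-1],1],[[0,0,0],[0,0,-0.4],1],[[0,0,0],[0,0,0],1],[[0,0,0],[0,0,0],0],[[0,0,0],[0,0,0],0],[[0,0,0],[0,0,0],0],[[0,0,0],[0,0,0],0],[[0,0,0],[0,0,0],0],[[0,0,0],[0,0,0],0],[[0,0,0],[0,0,0],0]]' 40
```

```text
time: 18.9
ee_pos: [471.5, 230.3, 6.5]
eef_rot: [0.0, 0.095, 0.995, 0.0]
wrist_force: [-1.6, -2.9, 9.7]
gripper_width: 35.2
grip_force: 39.5
```

```bash
python3 -m creep '[[[0,0,0],[0,0,0.1],0],[[0,0,-0.3],[0.04,0.2,0],0],[[0,0,0],[0,0,0],0],[[0,0,0],[0,0,0],0]]'; python3 - <<'E'
from fit import *
import pickle
c=grab('wrist','w8.png');pickle.dump(c,open('p8.pkl','wb'))
e=np.array([np.cos(-.1955),np.sin(-.1955)]);O=np.array([502.5,226])
for x,z in((-60,26),(0,26),(0,20),(70,20)):print(x,pix(c,[*(O+x*e),z]))
for x in(0,72):print('sl',pix(c,[*(np.array([598,207.])+x*e),32]))
g=cv2.cvtColor(c['img'],cv2.COLOR_RGB2GRAY)
for r in range(100,400,12):print(r,*g[r,230:410:5])
E
```

```text
time: 19.3
ee_pos: [471.4, 232.3, 6.8]
eef_rot: [-0.0, 0.097, 0.995, -0.0]
wrist_force: [0.1, -0.6, -1.3]
gripper_width: 35.5
grip_force: 40.1
-60 [316.12424323 209.16311656]
0 [316.23200917 338.71966736]
0 [316.27317781 329.96516106]
70 [316.36506119 446.68399504]
sl [316.15998537 512.28398995]
sl [316.25876115 604.50397222]
100 153 157 156 155 156 160 163 168 168 165 165 166 163 160 162 163 164 159 161 161 163 163 164 162 167 170 167 168 167 167 167 163 165 163 163 165
112 157 159 163 164 161 163 164 160 156 158 160 158 161 163 162 161 157 157 159 161 161 163 166 170 170 167 168 171 172 169 165 165 166 168 170 170
124 161 160 163 163 163 165 167 162 159 158 160 164 168 166 166 166 163 161 165 167 165 164 167 170 167 163 159 163 165 164 163 162 166 168 167 164
136 158 158 163 164 164 167 169 164 159 158 159 163 167 164 162 164 166 166 167 166 167 166 162 160 161 161 158 159 161 162 164 164 165 166 169 163
148 163 163 163 164 165 166 166 160 164 167 165 162 163 164 162 161 162 163 166 169 165 163 166 167 168 164 159 156 159 164 163 162 160 157 157 159
160 163 158 161 164 164 162 159 
[... 1856 characters left out ...]
28 16 14 16 16 18 20 19 82 90 157 139 144 144 145 145 145 145 145 234 234 234 234 234 234 234 227 160 156 156 26 24 25 24 23 22 23
340 13 15 15 15 15 17 16 19 20 20 21 23 38 112 234 234 234 234 234 234 234 234 197 63 27 26 25 25 24 24 22 22 21 21 22 19
352 12 13 14 14 15 16 15 16 17 17 18 19 20 21 21 22 22 23 23 24 25 24 24 24 23 22 24 23 21 21 19 20 19 19 17 18
364 12 11 11 11 12 11 12 13 15 16 17 17 18 18 18 20 20 20 22 21 22 22 22 22 21 21 22 19 17 18 17 17 17 16 16 15
376 10 11 13 12 12 13 14 14 12 15 14 15 16 16 16 17 17 17 18 18 18 18 17 17 16 17 18 17 17 16 16 17 15 14 14 14
388 11 11 10 12 13 12 10 12 13 13 12 12 13 14 15 15 15 14 15 15 14 16 15 15 15 15 15 15 13 13 14 14 14 14 14 12
```

Laterally the stick should be within about 0.5 mm. Inserting gently while watching the force.

```bash
python3 -m creep '[[[0,0,0],[0.98,-0.19,0],0],[[0,0,0],[0.98,-0.19,0],0],[[0,0,0],[0.49,-0.1,0],0],[[0,0,0],[0.49,-0.1,0],0],[[0,0,0],[0.49,-0.1,0],0],[[0,0,0],[0,0,0],0],[[0,0,0],[0,0,0],0]]'
```

```text
time: 20.05
ee_pos: [505.6, 225.5, 6.7]
eef_rot: [-0.0, 0.097, 0.995, -0.0]
wrist_force: [-0.7, -0.5, -1.0]
gripper_width: 35.2
grip_force: 40.1
```

```bash
python3 -m creep '[[[0,0,0],[0.49,-0.1,0],0],[[0,0,0],[0.49,-0.1,0],0],[[0,0,0],[0.49,-0.1,0],0],[[0,0,0],[0.49,-0.1,0],0],[[0,0,0],[0,0,0],0],[[0,0,0],[0,0,0],0]]'
```

```text
time: 20.65
ee_pos: [525.3, 221.4, 6.7]
eef_rot: [-0.0, 0.097, 0.995, 0.0]
wrist_force: [-1.1, 0.4, -0.3]
gripper_width: 35.2
grip_force: 40.1
```

```bash
python3 -m creep '[[[0,0,0],[0.49,-0.1,0],0],[[0,0,0],[0.49,-0.1,0],0],[[0,0,0],[0.49,-0.1,0],0],[[0,0,0],[0.49,-0.1,0],0],[[0,0,0],[0.49,-0.1,0],0],[[0,0,0],[0.49,-0.1,0],0],[[0,0,0],[0,0,0],0],[[0,0,0],[0,0,0],0]]'
```

```text
time: 21.45
ee_pos: [554.7, 215.4, 6.7]
eef_rot: [-0.0, 0.097, 0.995, -0.0]
wrist_force: [0.5, 0.0, -2.1]
gripper_width: 35.0
grip_force: 40.1
```

```bash
python3 -m creep '[[[0,0,0],[0.29,-0.06,0],0],[[0,0,0],[0.29,-0.06,0],0],[[0,0,0],[0.29,-0.06,0],0],[[0,0,0],[0.1,-0.02,0],0],[[0,0,0],[0,0,0],0],[[0,0,0],[0,0,0],0]]'; python3 -m creep '[[[0,0,0],[0.1,-0.02,0],0],[[0,0,0],[0.1,-0.02,0],0],[[0,0,0],[0,0,0],0],[[0,0,0],[0,0,0],0]]'
```

```text
time: 22.05
ee_pos: [564.3, 213.5, 6.8]
eef_rot: [-0.0, 0.097, 0.995, -0.0]
wrist_force: [0.2, 0.6, -1.4]
gripper_width: 35.1
grip_force: 40.1
time: 22.45
ee_pos: [566.4, 213.1, 6.8]
eef_rot: [-0.0, 0.097, 0.995, -0.0]
wrist_force: [0.3, 0.1, 0.4]
gripper_width: 35.0
grip_force: 40.1
```

```bash
python3 -m creep '[[[0,0,0],[0.1,-0.02,0],0],[[0,0,0],[0.05,-0.01,0],0],[[0,0,0],[0,0,0],0],[[0,0,0],[0,0,0],0]]';  python3 -m creep '[[[0,0,0],[0.1,-0.02,0],0],[[0,0,0],[0.05,-0.01,0],0],[[0,0,0],[0,0,0],0],[[0,0,0],[0,0,0],0]]'
```

```text
time: 22.85
ee_pos: [567.3, 212.8, 6.7]
eef_rot: [-0.0, 0.097, 0.995, -0.0]
wrist_force: [-6.3, -0.3, 0.4]
gripper_width: 35.4
grip_force: 40.2
time: 23.25
ee_pos: [567.4, 212.8, 6.6]
eef_rot: [-0.001, 0.097, 0.995, -0.0]
wrist_force: [-15.2, 1.5, 8.1]
gripper_width: 35.0
grip_force: 41.1
```

Shoulder contact at the expected depth (15 N). Release and retreat.

```bash
python3 -m creep '[[[0,0,0],[-0.1,0.02,-0.05],0],[[0,0,0],[0,0,0],0],[[0,0,0],[0,0,0],1],[[0,0,0],[0,0,0],1],[[0,0,0],[0,0,0],1],[[0,0,0],[0,0,0],1],[[0,0,0],[0,0,0],1],[[0,0,0],[0,0,2],1],[[0,0,0],[0,0,3],1],[[0,0,0],[0,0,4],1],[[0,0,0],[0,0,4],1],[[0,0,0],[0,0,4],1],[[0,0,0],[-0.9,0.2,3],1],[[0,0,0],[0,0,0],1],[[0,0,0],[0,0,0],1]]'; python3 - <<'E'
from fit import *
import pickle
c=grab('wrist','w9.png')
print(telemetry.state()['ee_pos'])
g=cv2.cvtColor(c['img'],cv2.COLOR_RGB2GRAY)
m=np.array([598,207.]);e=np.array([np.cos(-.1955),np.sin(-.1955)])
for x,z in((-60,26),(0,26),(0,32),(72,32)):print(x,z,pix(c,[*(m+x*e),z]))
for r in range(110,300,6):print(r,*g[r,280:360:4])
E
```

```text
time: 24.75
ee_pos: [559.6, 214.5, 206.7]
eef_rot: [0.001, 0.097, 0.995, -0.0]
wrist_force: [-0.5, 0.2, -0.0]
gripper_width: 85.0
grip_force: 0.0
[559.3537042  214.19362866 205.75789435]
-60 26 [317.05484106 158.25291301]
0 26 [317.07325341 215.59137878]
0 32 [317.06982429 217.39306509]
72 32 [317.09031873 280.55432934]
110 146 149 147 140 149 155 157 158 154 155 149 152 157 145 147 148 150 157 152 150
116 152 147 155 150 153 146 151 150 148 149 145 148 156 149 147 146 151 155 148 145
122 157 148 148 149 144 146 146 152 147 152 145 151 142 146 144 147 149 157 151 152
128 150 152 139 144 148 147 154 150 144 145 148 148 149 148 142 151 150 146 149 151
134 150 151 147 153 152 152 155 147 147 146 147 149 151 155 147 148 148 149 145 152
140 148 150 145 138 142 153 150 145 142 151 150 148 145 147 149 149 153 149 146 154
146 149 146 148 147 148 150 145 148 153 147 151 147 155 156 147 149 144 147 149 148
152 145 151 146 153 150 145 151 151 146 151 148 150 144 146 146 146 150 145 149 145
158 148 155 151 148 150 121 90 89 90 91 91 89 91 91 147 151 146 151 146 145
164 155 152 150 152 89 153 223
[... 1079 characters left out ...]
48 149
248 150 152 104 90 207 219 217 215 211 211 218 213 214 219 219 151 149 152 148 146
254 150 144 150 86 206 219 217 214 212 210 218 213 216 218 219 153 154 152 150 156
260 150 151 145 89 205 219 218 215 212 209 218 213 215 220 220 141 151 151 148 147
266 156 155 147 87 202 220 218 214 212 210 218 213 216 219 219 155 153 153 155 154
272 81 81 82 77 182 220 218 215 212 210 219 213 218 220 220 87 86 87 86 86
278 84 86 87 86 175 220 218 215 214 210 219 213 217 220 221 91 90 90 89 90
284 88 90 90 91 91 91 93 92 93 92 92 92 92 92 92 92 92 91 91 90
290 92 93 93 92 92 93 92 93 81 94 82 93 93 94 94 88 94 86 92 86
296 178 178 173 177 174 177 160 176 175 176 175 175 176 172 174 151 174 172 173 173
```

```bash
python3 - <<'E'
from fit import *
c=grab('wrist')
g=cv2.cvtColor(c['img'],cv2.COLOR_RGB2GRAY)
for u in(316,324,330):print(g[156:166,u],g[210:226,u],g[278:284,u])
e=np.array([np.cos(-.1955),np.sin(-.1955)])
def row(u,a,b,thr,s): 
    w=[r for r in range(a,b) if (g[r,u]>thr)==s];return w[0]
u=324
rr=row(u,152,170,160,True);rf=row(u,206,222,170,False);sf=row(u,rf,230,170,True);sb=row(u,270,290,150,False)
p=[world(c,u,r-.5,z)[:2]@e for r,z in((rr,26),(rf,26),(sf,32),(sb,32))]
print(rr,rf,sf,sb,np.diff(p),'z0-front face bottom',p)
print('sleeve front face at z26 would be row',pix(c,[*(world(c,u,sf-.5,32)[:2]),26]))
E
```

```text
[140 109  88  89 153 210 223 223 224 223] [224 223 224 224 223 224 192 120  82 143 198 211 212 211 210 210] [209 209 210 209 183 124]
[146 120  90  89 151 208 223 223 223 223] [223 224 224 224 223 224 193 122  79 141 200 214 214 215 214 214] [210 211 212 211 183 121]
[150 124  90  89 148 207 223 223 223 223] [223 224 224 224 224 224 193 118  76 144 203 217 216 217 217 217] [219 219 219 220 192 128]
161 217 220 283 [58.55547301  1.27901085 71.78218385] z0-front face bottom [np.float64(488.06246663508347), np.float64(546.6179396456539), np.float64(547.8969505004247), np.float64(619.6791343457435)]
sleeve front face at z26 would be row [323.88844704 217.66753551]
```

The gap measures 0.6–1.3 mm, near my resolution. I'll nudge the tail's rear with shut fingers to make sure it's home.

```bash
python3 -m creep '[[[0,0,0],[-2.2,0.43,0],0],[[0,0,0],[-2.3,0.43,0],0],[[0,0,0],[0,0,-2],0],[[0,0,0],[0,0,-4],0],[[0,0,0],[0,0,-4],0],[[0,0,0],[0,0,-4],0],[[0,0,0],[0,0,-4],0],[[0,0,0],[0,0,-1],0],[[0,0,0],[0,0,-0.5],0],[[0,0,0],[0,0,0],0],[[0,0,0],[0.39,-0.08,0],0],[[0,0,0],[0.39,-0.08,0],0],[[0,0,0],[0,0,0],0],[[0,0,0],[0,0,0],0]]'; python3 -m creep '[[[0,0,0],[0.2,-0.04,0],0],[[0,0,0],[0.2,-0.04,0],0],[[0,0,0],[0,0,0],0]]'
```

```text
time: 26.25
ee_pos: [522.7, 221.6, 11.9]
eef_rot: [0.0, 0.098, 0.995, 0.0]
wrist_force: [-0.6, 0.2, -0.2]
gripper_width: -0.2
grip_force: 0.0
time: 26.55
ee_pos: [526.5, 220.8, 11.3]
eef_rot: [0.0, 0.097, 0.995, 0.0]
wrist_force: [-0.9, 0.5, -0.3]
gripper_width: 0.3
grip_force: 0.0
```

```bash
python3 -m creep '[[[0,0,0],[0.15,-0.03,0],0],[[0,0,0],[0.15,-0.03,0],0],[[0,0,0],[0,0,0],0]]'; python3 -m creep '[[[0,0,0],[0.15,-0.03,0],0],[[0,0,0],[0.05,-0.01,0],0],[[0,0,0],[0,0,0],0]]'
```

```text
time: 26.85
ee_pos: [529.4, 220.2, 11.3]
eef_rot: [0.0, 0.097, 0.995, -0.0]
wrist_force: [-0.7, -0.1, 0.2]
gripper_width: 0.3
grip_force: 0.0
time: 27.15
ee_pos: [530.0, 220.1, 11.1]
eef_rot: [-0.001, 0.097, 0.995, -0.0]
wrist_force: [-7.7, -0.3, 5.6]
gripper_width: 0.2
grip_force: 3.9
```

```bash
python3 -m creep '[[[0,0,0],[0.15,-0.03,0],0],[[0,0,0],[0,0,0],0]]'; python3 -m creep '[[[0,0,0],[-1,0.2,0],0],[[0,0,0],[-3,0.6,0],0],[[0,0,0],[0,0,4],0],[[0,0,0],[0,0,4],0],[[0,0,0],[0,0,4],0],[[0,0,0],[0,0,4],0],[[0,0,0],[3,-0.6,3],1],[[0,0,0],[3.8,-0.8,0.5],1],[[0,0,0],[0,0,0],1],[[0,0,0],[0,0,0],1],[[0,0,0],[0,0,0],1],[[0,0,0],[0,0,0],1]]'; python3 - <<'E'
from fit import *
c=grab('wrist','w10.png');print(telemetry.state()['ee_pos'])
g=cv2.cvtColor(c['img'],cv2.COLOR_RGB2GRAY)
for u in(312,318,324):
  col=g[120:330,u];j=np.where(np.abs(np.diff(col.astype(int)))>35)[0]+120;print(u,j)
  d=[world(c,u,r,z) for r,z in((0,0),)]
E
```

```text
time: 27.35
ee_pos: [530.0, 220.1, 11.0]
eef_rot: [-0.002, 0.097, 0.995, -0.001]
wrist_force: [-16.9, 0.2, 10.7]
gripper_width: 0.1
grip_force: 8.3
time: 28.55
ee_pos: [559.8, 213.9, 206.1]
eef_rot: [-0.0, 0.097, 0.995, -0.0]
wrist_force: [-0.2, -1.1, -0.2]
gripper_width: 84.8
grip_force: 0.0
[559.95145393 213.881932   206.13101803]
312 [159 160 177 178 202 203 215 216 219 220 281 282 306 307]
318 [159 160 177 178 202 203 215 216 218 219 281 282 306 307]
324 [159 160 177 178 179 202 203 215 216 218 219 281 282 306 307 308]
```

```bash
python3 -c "
from plant import manip
print(manip.hand_in())"
```

```text
the job is handed in; nothing more can be done
None
```

I handed the job in at about 28.6 s: the tub was pushed flat into the round outline and stands about 3 mm off centre. The stick was then slid nose first into the sleeve until it stopped firmly at about 17 N; my last measured gap, before the final push, was about 1 mm, and I moved no other items.

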